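# Third hand: hold a ribbed bracket against a sprung fence

### The arm

A 6-joint arm with a two-finger parallel gripper is mounted at the origin on a cart in front of the work surface, level with it; the furniture and walls round the work are solid. World frame = base frame: x ahead of the robot, y to its left, z up, the work surface at z = 0. Lengths are in mm, angles in rad, forces in N, time in s.
With the tool pointing down it reaches from about 350 to 775 mm from the base axis. Payload 7.3 kg.
Tool frame: the origin (TCP) lies on the front face of the gripper's body, between the roots of the fingers; the fingertips stand 66 mm ahead of it and the grasp point (between the pads) lies 47 mm ahead of it (bot.tip_extent is the distance from the TCP to the fingertips, in mm); z points along the fingers, y is the line along which they close (so a half turn about z gives the same grasp; the last joint's range is limited). The gripper opens to 92 mm and grips with 3 to 60 N. Pads are 19 mm wide; open, the fingers measure 130 mm over their backs; the gripper's body (75 mm by 190 mm) begins 47 mm behind the grasp point.
Start: joints at [1.005, 0.342, 1.524, -0, 1.275, -0.146], TCP at [213.963, 479.435, 292.241] pointing down, gripper open.
Joint ranges: [-2.53, 2.53], [-0.77, 2.02], [0.04, 2.7], [-1, 4.14], [0.28, 2.66], [-3.11, 3.11]. Speed limits (rad/s): [2.57, 2.57, 3.14, 3.14, 3.14, 3.14].

### API

Orientations are given as [roll, pitch, yaw] about the fixed x, y, z axes, in that order (R = Rz(yaw) Ry(pitch) Rx(roll)).
In Python, from plant import readout, viewer, order, bot gives the robot as it stands.
- The arm moves only by the shell command python3 -m creep 'ROWS'. ROWS is text: rows parted by semicolons, each of 7 numbers parted by spaces: the shift along the world's x, y, z in m, then the turn, a rotation vector about the world's x, y, z in rad, then the opening in per cent of the stroke, from 0 (shut) to 100 (fully open). A call has 1 to 8 rows; each row shifts and turns the commanded pose from where the row before left it; what a row does not reach is not made up. A row lasts 1/12 s, in which the tool goes at most 41.7 mm and 7.16 degrees, less where a joint would pass 70% of its speed; a pose out of reach is approached as far as the arm can. A call is refused whole if a number of a shift passes 0.0417 or a number of a turn 0.125, either way. A call with a gripper value outside its range is refused whole. The fingers move at their own pace and stop on an object; the grip force is fixed at half the most. Time passes only in rows, so rows that do not move let the fingers close. It gives the time, the measured TCP pose, the force, the opening and the grip force at its end, in the units of the state.
- readout.get_obs(): the state, without advancing time (a new reading comes with each control period).
- viewer.capture(name): name is "side" or "top" or "wrist"; returns the picture (400x640x3 uint8, red, green, blue); there is no depth.
- viewer.camera_info(name): a dict with "fx", "fy", "cx", "cy" (pixels), "origin" and "rotation" of the camera in the world. Camera axes: x right, y up, looking along -z (the intrinsics and any distortion apply to the point x, -y, -z); pixel columns grow to the right and rows downward; lengths in mm; the calibration is good to about 2 mm. A picture is of the moment at which its call begins: read the wrist's pose just before it. camera_info takes no time and is no camera call; for the wrist camera it gives the pose at the moment of the call.
- order.close_job(): hands the job in; it is judged then, once.
The state is a dict: "time": time; "joint_positions": joint angles; "dq": joint speeds; "tau": joint torques, N m; "tool_pos": TCP position; "tcp_rot": TCP orientation; "contact_force": force on the tool from outside, world axes, zero at the start; "moment": the same for the moment, N m; "grip_width": finger opening in mm; "finger_force": force on a finger pad.
Only numpy, scipy, OpenCV 4.12 (cv2) and the standard library are available. Lean on these libraries where they do the work, as an engineer would, in place of code of your own. Each camera call takes 0.05 s, during which the arm holds its last target. There are 200 camera calls.

### The job

Pick up the angle bracket with the rib, turn its upright flange towards the sprung fence and set it flat on the bed of the fixture, between the two low rails and just clear of the fence. Then slide it forward so that the flange pushes the fence back, never to its end stop, until the fence's pointer stands between the two raised lines (about 9 N), and finish while still holding and pressing it there steadily, without letting go, for a colleague who will drive the screws. Leave the plain angle without a rib, the screwdriver, tape roll and bench clamp where they are.

Things in the scene. Friction and masses are not known exactly. Their poses are not given: they have to be found in the camera images.
- bracket: Loose aluminium angle bracket with a rib, about 0.26 kg, base flat on the worktop. Base plate 70 (x) x 60 (y) x 8 mm; upright flange 60 wide, 56 tall, 8 thick at its +x end (outer face x = +35 mm); central rib 10 mm thick (y), x = -30 to +27, z = 8 to 56 mm. Origin: centre of the underside; x points out through the flange, z up.
- bracket_grip (a point): Good grip point inside the bracket's rib, 8 mm behind and 38 mm above the bracket's origin: pinch the 10 mm rib from above, fingers closing along the bracket's y. Axes as the bracket's.
- bracket_face (a point): Point on the outer face of the bracket's flange, on its middle line, 30 mm above the underside; axes as the bracket's.
- fixture: Fixed dark steel fixture: bed plate 260 (x) x 130 (y) x 12 mm, bed top at z = 12 mm. Origin: centre of the underside; +x is the pressing direction, towards the fence. The steel fence (10 thick, 84 wide, z = 13 to 59 mm) has its working face at x = +30 mm at rest. Behind it a back block, x = 85 to 130 mm, 90 wide, top at z = 52 mm, with two raised lines across its top at x = 102 and 112 mm.
- channel (a point): Point on the bed top, on the fixture's middle line, 27 mm behind its origin in x: a bracket set down with its origin here stands clear of the fence by 22 mm. The two aluminium rails run along x from 75 mm behind to 25 mm ahead of the fixture's origin, inner faces at y = -34 and +34 mm (4 mm play each side of the bracket), 8 mm high. Axes as the fixture's.
- pointer_tip (a point): Tip of the flat pointer finger on top of the fence, reaching back over the block: at fixture x = 92 mm at rest, z = 58.5 mm; it moves with the fence and belongs between the two raised lines.
- fence_face (a point): Point on the fence's working face, on the middle line of the channel, 42 mm above the worktop (30 mm above the bed); it moves with the fence; axes as the fixture's.
- fence (a joint): Travel of the sprung fence in m along the fixture's +x: 0 at rest, 0.028 at its end stop. Spring 600 N/m, returns by itself: 0.010 (6 N) and 0.020 (12 N) are the two raised lines, 0.015 (9 N) is the middle.
- plain_angle: Loose aluminium angle of the same outer size as the bracket (base 70 x 60 x 8 mm, flange 56 mm tall at its +x end) but WITHOUT a rib. A bystander. Origin: centre of the underside.
- screwdriver_by: Bystander: small screwdriver with a blue handle, 103 mm long, lying. Origin: middle of its underside.
- tape: Bystander: roll of masking tape lying flat, 104 mm across, 24 mm high. Origin: centre of the underside.
- clamp: Bystander: black folded bench clamp, 46 x 122 x 134 mm. Origin: centre of the underside.
Mind the look-alikes: they are no part of the job. What is shaped like the bracket but blue or turquoise is not meant.

How it is judged (in metres and radians):
On the way, in this order (a step that is already met when the one before it is completed fails the run):
1. the bracket is lifted clear of the worktop (height (world z) of bracket above 0.025 m), for 0.1 s.
2. the bracket is down flat on the bed between the rails, flange towards the fence, the fence not yet pushed (z of bracket in the frame of fixture between 0.009 and 0.0155 m and y of bracket in the frame of fixture between -0.008 and 0.008 m and distance between bracket_face and fence_face below 0.07 m and angle between the x axis of bracket and the x axis of fixture, either way round below 0.15 rad and angle between bracket's own z axis and vertical below 0.08 rad and value of joint fence below 0.004 m), for 0.1 s.
At the end, for the whole second after the job is handed in: For the last second the gripper holds the bracket (over 2 N), flat on the bed (0.06 rad) between the rails, flange flat on the fence (0.06 rad), fence pushed back 10 to 20 mm (6 to 12 N), contact with the fixture over 5 N, all still (value of joint fence between 0.01 and 0.02 m and velocity of joint fence between -0.005 and 0.005 m/s and contact force between bracket and fixture above 5 N and distance between bracket_face and fence_face below 0.01 m and angle between the x axis of bracket and the x axis of fixture, either way round below 0.06 rad and angle between bracket's own z axis and vertical below 0.06 rad and z of bracket in the frame of fixture between 0.009 and 0.0155 m and y of bracket in the frame of fixture between -0.007 and 0.007 m and contact force between the fingers and bracket above 2 N and linear speed of bracket below 0.01 m/s); the arm keeps its last pose, push and grip.
It fails at once if the fence is pushed to its end stop (over 26 mm) (value of joint fence above 0.026 m).
It fails at once if a bystander is shifted by more than 25 mm (distance of any of plain_angle, screwdriver_by, tape, clamp from where it was at the start of the episode above 0.025 m).
It also fails if it takes over 38 s, if anything falls off the work surface, if the arm or the gripper's body presses on something with over 40 N, if the wrist force passes 120 N, or if a joint passes its speed limit or range.

## Working session

There is one attempt and no reset: what is moved stays moved. The work goes in short steps, Python scripts to look and compute and a shell command to move; the robot and the scene stay as the last step left them, time stands still between calls to the robot, and variables do not carry over. Pictures are saved under pics/ and viewed, at most 10 in all, crops included, and the job is handed in when it is done.

```bash
mkdir -p pics; cat > h.py <<'E'
import numpy as np, cv2
from plant import readout, viewer, order, bot
def snap(n,f):
    ci=viewer.camera_info(n); im=viewer.capture(n); cv2.imwrite(f'pics/{f}.png',im[:,:,::-1]); np.save(f'pics/{f}.npy',ci,allow_pickle=True); return im,ci
def ci_of(f): return np.load(f'pics/{f}.npy',allow_pickle=True).item()
def ray(ci,u,v,z):
    R=np.array(ci['rotation']).reshape(3,3);o=np.array(ci['origin'])
    d=R@np.array([(u-ci['cx'])/ci['fx'],-(v-ci['cy'])/ci['fy'],-1]); return o+d*(z-o[2])/d[2]
def proj(ci,p):
    R=np.array(ci['rotation']).reshape(3,3); c=R.T@(np.array(p,float)-np.array(ci['origin']))
    return ci['cx']+ci['fx']*c[0]/-c[2], ci['cy']-ci['fy']*c[1]/-c[2]
E
python3 - <<'E'
from h import *
a,ci=snap('top','top'); print(ci)
b,c2=snap('side','side'); print(c2)
print(readout.get_obs())
E
```

```text
{'fx': 451.14980520521783, 'fy': 451.14980520521783, 'cx': 320.94664821755526, 'cy': 204.75171323721895, 'origin': array([ 377.13614791,  -73.49648978, 1252.68987892]), 'rotation': array([ 0.12833544, -0.01650886, -1.5851935 ])}
{'fx': 411.0885820795764, 'fy': 411.0885820795764, 'cx': 316.1312255144261, 'cy': 197.69781263821235, 'origin': array([  66.34502365, -817.28901023,  493.01524754]), 'rotation': array([ 1.12408576, -0.01758153, -0.5680885 ])}
{'time': 0.1, 'joint_positions': array([ 1.00499519e+00,  3.42636785e-01,  1.52490793e+00, -3.08938098e-05,
        1.27540056e+00, -1.46004436e-01]), 'dq': array([-0.00073037, -0.00275337, -0.00229823, -0.00029824, -0.00026318,
        0.00011287]), 'tau': array([ 1.04793828e-03, -4.32003558e+01, -2.44696355e+01,  7.18064792e-02,
        5.26508724e-02, -9.02589909e-05]), 'tool_pos': array([213.81875665, 479.18923405, 291.62757663]), 'tcp_rot': array([-3.14025013e+00, -1.67557205e-04,  2.72180486e+00]), 'contact_force': array([-0.45186648, -0.0916638 , -0.54764385]), 'moment': array([0.04530032, 0.02096097, 0.01564338]), 'finger_force': 0.0, 'grip_width': 91.74981563063689}
```

View pics/top.png

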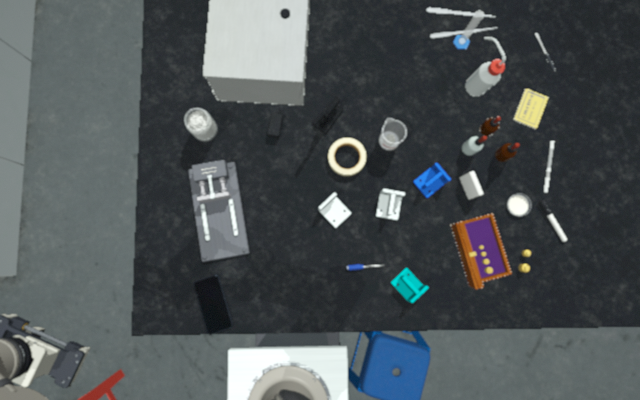

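View pics/side.png

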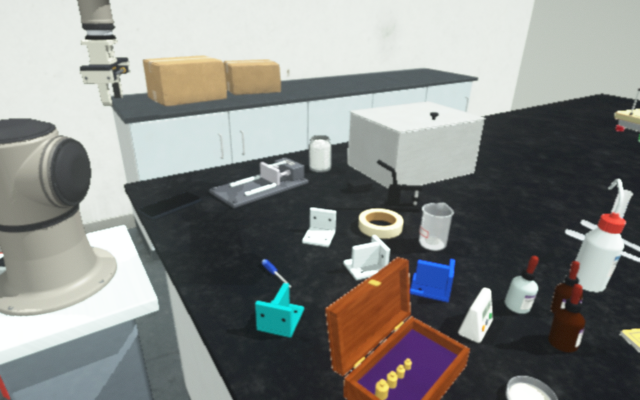

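The top view shows the candidates:
- White angle at (334,210): looks plain.
- White angle at (390,204): has a rib.
- Blue at (432,180) and turquoise at (409,286): look-alikes, excluded.

The fixture is at (218,210), with its fence towards the top of the image. I choose (390,204) and check it in a crop.

```bash
cat >> h.py <<'E'
from scipy.spatial.transform import Rotation as Ro
_r,_p=ray,proj
def fix(ci): 
    c=dict(ci)
    if np.size(c['rotation'])==3: c['rotation']=Ro.from_euler('xyz',c['rotation']).as_matrix()
    return c
def ray(ci,*a): return _r(fix(ci),*a)
def proj(ci,*a): return _p(fix(ci),*a)
E
python3 - <<'E'
from h import *
a=cv2.imread('pics/top.png')
A=cv2.resize(a[180:230,365:415],(400,400),interpolation=cv2.INTER_CUBIC)
B=cv2.resize(a[150:270,180:260],(400,600),interpolation=cv2.INTER_CUBIC)
C=np.zeros((600,800,3),np.uint8);C[:400,:400]=A;C[:,400:]=B
cv2.imwrite('pics/crop1.png',C)
ci=ci_of('top')
for n,p,z in [('br',(390,204),8),('plain',(334,210),8),('fx',(218,210),12),('block',(209,168),52)]: print(n,ray(ci,*p,z))
E
```

```text
br [ 537.21699685 -289.05143309    8.        ]
plain [ 522.31478212 -132.42775032    8.        ]
fx [525.83838484 187.93519962  12.        ]
block [635.58977491 205.40467284  52.        ]
```

View pics/crop1.png

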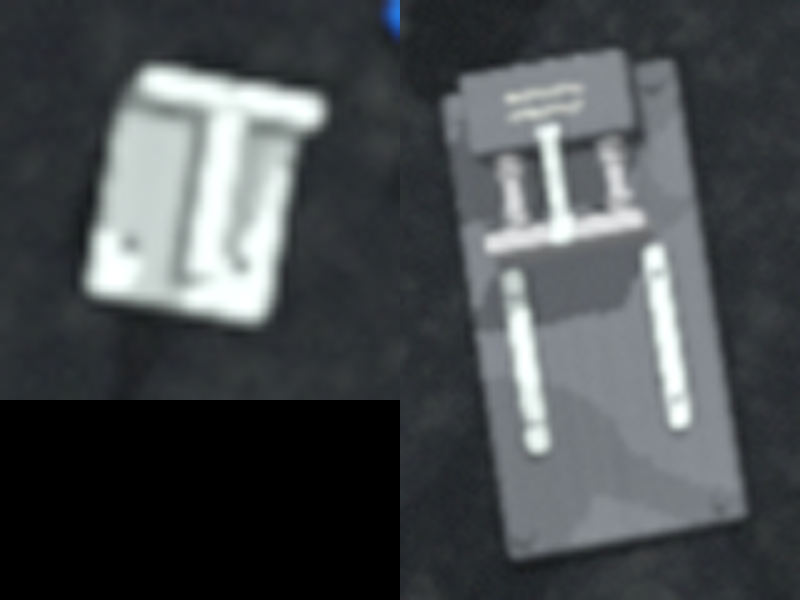

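The crop confirms the rib on the bracket at (390,204). Its flange points up in the image, roughly world +x. The fixture's rails, fence and pointer are also clear, so I can fit both poses from their corners.

```bash
cat >> h.py <<'E'
from scipy.optimize import least_squares
def fit(ci,pts,x0):
    "pts: list of (u,v,local xyz at world z); returns x,y,yaw"
    def f(q):
        c,s=np.cos(q[2]),np.sin(q[2]); r=[]
        for u,v,X,Y,Z in pts:
            p=proj(ci,[q[0]+c*X-s*Y,q[1]+s*X+c*Y,Z]); r+=[p[0]-u,p[1]-v]
        return r
    s=least_squares(f,x0,x_scale=[10,10,.1]); return s.x,np.abs(s.fun).round(1)
E
python3 - <<'E'
from h import *
ci=ci_of('top')
A=lambda x,y:(365+(x+.5)/8-.5,180+(y+.5)/8-.5)
B=lambda x,y:(180+(x-399.5)/5-.5,150+(y+.5)/5-.5)
# bracket left in image = +y
b=[(*A(145,65),35,30,56),(*A(328,97),35,-30,56),(*A(85,292),-35,30,8),(*A(265,325),-35,-30,8)]
print(fit(ci,b,[537,-289,-.1]))
f=[(*B(510,558),-130,65,12),(*B(747,517),-130,-65,12),(*B(443,97),130,65,12),(*B(675,60),130,-65,12)]
q,r=fit(ci,f,[525,188,.1]);print(q,r)
o=readout.get_obs();print(o['tool_pos'],o['tcp_rot'])
E
```

```text
(array([ 5.33811293e+02, -2.85503457e+02, -2.02543292e-01]), array([0.3, 0.5, 0.7, 0.7, 0.9, 0.6, 0.4, 0.7]))
[5.24182414e+02 1.87062279e+02 1.61227258e-01] [0.  0.3 0.  0.1 0.1 0.  0.  0.4]
[213.81875665 479.18923405 291.62757663] [-3.14025013e+00 -1.67557205e-04  2.72180486e+00]
```

```bash
python3 -m creep '0.013 -0.032 -0.001 0 0 0.009 100;0.013 -0.032 -0.001 0 0 0.009 100;0.013 -0.032 -0.001 0 0 0.009 100;0.013 -0.032 -0.001 0 0 0.009 100;0.013 -0.032 -0.001 0 0 0.009 100;0.013 -0.032 -0.001 0 0 0.009 100;0.013 -0.032 -0.001 0 0 0.009 100;0.013 -0.032 -0.001 0 0 0.009 100'
python3 -m creep '0.013 -0.032 -0.003 0 0 0.009 100;0.013 -0.032 -0.003 0 0 0.009 100;0.013 -0.032 -0.003 0 0 0.009 100;0.013 -0.032 -0.003 0 0 0.009 100;0.013 -0.032 -0.003 0 0 0.009 100;0.013 -0.032 -0.003 0 0 0.009 100;0.013 -0.032 -0.003 0 0 0.009 100;0.013 -0.032 -0.003 0 0 0.009 100'
python3 -m creep '0.013 -0.032 -0.008 0 0 0.009 100;0.013 -0.032 -0.008 0 0 0.009 100;0.013 -0.032 -0.008 0 0 0.009 100;0.013 -0.032 -0.008 0 0 0.009 100;0.013 -0.032 -0.008 0 0 0.009 100;0.013 -0.032 -0.008 0 0 0.009 100;0.013 -0.032 -0.008 0 0 0.009 100;0 0 0 0 0 0 100'
python3 - <<'E'
from h import *
o=readout.get_obs();print(o['tool_pos'],o['tcp_rot'])
im,ci=snap('wrist','w1')
print(ci, proj(ci,[534,-285.5,8]))
cv2.imwrite('pics/w1.png',im[:,:,::-1])
E
```

```text
time: 0.77
tool_pos: [318.0, 221.8, 284.1]
tcp_rot: [-3.141, -0.0, 2.795]
contact_force: [0.3, 0.9, -0.2]
grip_width: 92.0
finger_force: 0.0
time: 1.43
tool_pos: [422.1, -34.3, 260.0]
tcp_rot: [3.141, -0.0, 2.866]
contact_force: [0.7, 0.1, -0.2]
grip_width: 91.7
finger_force: 0.0
time: 2.1
tool_pos: [513.8, -261.6, 201.7]
tcp_rot: [-3.141, -0.001, 2.926]
contact_force: [-0.8, 0.3, -0.3]
grip_width: 91.5
finger_force: 0.0
[ 513.76296707 -261.59095419  201.74736284] [-3.14058916e+00 -6.27499734e-04  2.92568201e+00]
{'fx': 293.15057060787944, 'fy': 293.15057060787944, 'cx': 318.4867273274283, 'cy': 196.75265300238027, 'origin': array([ 436.50320927, -243.90919666,  294.87774882]), 'rotation': array([-2.96502570e-01,  1.32639822e-03,  1.35505441e+00])} (np.float64(299.85319423006786), np.float64(211.91846500655973))
```

View pics/w1.png

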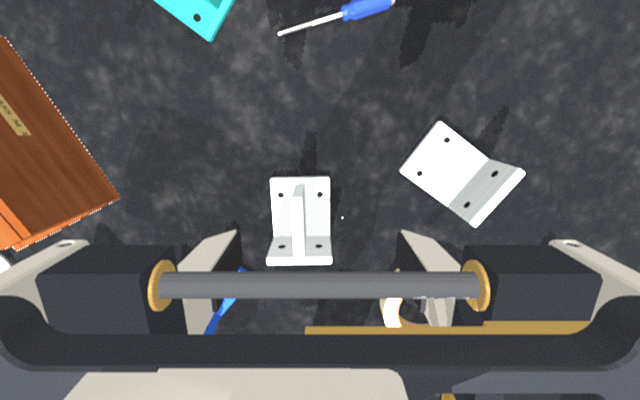

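The wrist view shows the ribbed bracket between the fingers: rear base corners at (271,178) and (330,177), flange top at (266,265)–(333,265). The plain angle stands apart at (462,175).

```bash
python3 - <<'E'
from h import *
ci=ci_of('w1')
q,r=fit(ci,[(271,178,-35,-30,8),(330,177,-35,30,8),(266,265,35,-30,56),(333,265,35,30,56)],[534,-285,-.2]);print(q,r)
g=q[:2]-8*np.array([np.cos(q[2]),np.sin(q[2])])
o=readout.get_obs();print('grip',g,'delta',g-o['tool_pos'][:2],85-o['tool_pos'][2],'turn',q[2]+np.pi-o['tcp_rot'][2])
E
```

```text
[ 5.33187203e+02 -2.83617622e+02 -2.06171633e-01] [0.4 0.2 0.4 0.7 0.8 0.2 0.8 0.8]
grip [ 525.35662825 -281.97990906] delta [ 12.44419224 -23.02683511] -117.26512500349537 turn 0.009732534979556728
```

```bash
python3 -m creep '0.006 -0.0115 0 0 0 0.01 100;0.006 -0.0115 -0.007 0 0 0 100;0 0 -0.02 0 0 0 100;0 0 -0.02 0 0 0 100;0 0 -0.02 0 0 0 100;0 0 -0.02 0 0 0 100;0 0 0 0 0 0 100;0 0 0 0 0 0 100'
```

```text
time: 2.82
tool_pos: [524.4, -278.4, 116.8]
tcp_rot: [3.14, -0.002, 2.939]
contact_force: [-0.0, -0.8, 1.0]
grip_width: 91.7
finger_force: 0.0
```

```bash
python3 -m creep '0.001 -0.004 -0.01 0 0 0 100;0 0 -0.012 0 0 0 100;0 0 -0.01 0 0 0 100;0 0 0 0 0 0 100;0 0 0 0 0 0 60;0 0 0 0 0 0 0;0 0 0 0 0 0 0;0 0 0 0 0 0 0'; python3 -m creep '0 0 0 0 0 0 0;0 0 0 0 0 0 0;0 0 0 0 0 0 0;0 0 0 0 0 0 0'
```

```text
time: 3.48
tool_pos: [526.2, -283.7, 85.8]
tcp_rot: [-3.141, 0.001, 2.939]
contact_force: [0.0, -0.0, 0.1]
grip_width: 69.6
finger_force: 0.0
time: 3.82
tool_pos: [526.0, -283.6, 85.3]
tcp_rot: [3.142, 0.0, 2.939]
contact_force: [-0.6, 0.6, -0.0]
grip_width: 43.1
finger_force: 0.0
```

```bash
python3 -m creep '0 0 0 0 0 0 0;0 0 0 0 0 0 0;0 0 0 0 0 0 0;0 0 0 0 0 0 0;0 0 0 0 0 0 0;0 0 0 0 0 0 0;0 0 0 0 0 0 0'
```

```text
time: 4.4
tool_pos: [526.0, -283.6, 85.2]
tcp_rot: [3.142, 0.0, 2.939]
contact_force: [0.4, 1.0, -0.9]
grip_width: 9.6
finger_force: 30.0
```

```bash
python3 -m creep '0 0 0.015 0 0 0 0;0 0 0.03 0 0 0 0;0 0 0.035 0 0 0 0;0 0 0.035 0 0 0 0;0 0.01 0.025 0 0 0.02 0;-0.003 0.025 0 0 0 0.025 0;-0.003 0.03 0 0 0 0.025 0;-0.003 0.03 0 0 0 0.025 0'
python3 -m creep '-0.003 0.03 0 0 0 0.025 0;-0.003 0.03 0 0 0 0.025 0;-0.003 0.03 0 0 0 0.025 0;-0.003 0.03 0 0 0 0.025 0;-0.003 0.03 0 0 0 0.025 0;-0.003 0.03 0 0 0 0.025 0;-0.003 0.03 0 0 0 0.025 0;-0.003 0.03 0 0 0 0.025 0'
python3 -m creep '-0.003 0.03 0 0 0 0.025 0;-0.003 0.03 0 0 0 0.025 0;0 0.03 0 0 0 0.02 0;0 0.03 0 0 0 0 0;0 0.01 0 0 0 0 0;0 0 0 0 0 0 0;0 0 0 0 0 0 0;0 0 0 0 0 0 0'
python3 - <<'E'
from h import *
o=readout.get_obs();print(o['tool_pos'],o['tcp_rot'],o['grip_width'],o['finger_force'])
snap('wrist','w2')
E
```

```text
time: 5.07
tool_pos: [516.4, -187.8, 225.4]
tcp_rot: [3.141, 0.0, 3.034]
contact_force: [-0.0, -0.1, -0.9]
grip_width: 9.9
finger_force: 30.0
time: 5.73
tool_pos: [492.3, 52.9, 225.0]
tcp_rot: [3.141, -0.001, -3.048]
contact_force: [0.2, 0.2, -1.8]
grip_width: 9.4
finger_force: 30.0
time: 6.4
tool_pos: [486.9, 180.6, 225.0]
tcp_rot: [-3.141, -0.001, -2.98]
contact_force: [-0.1, 0.5, -2.6]
grip_width: 9.8
finger_force: 30.0
[486.87291613 180.55581459 225.0030853 ] [-3.14119928e+00 -7.45145363e-04 -2.97987622e+00] 9.754344117414506 29.996638298034668
```

View pics/w2.png

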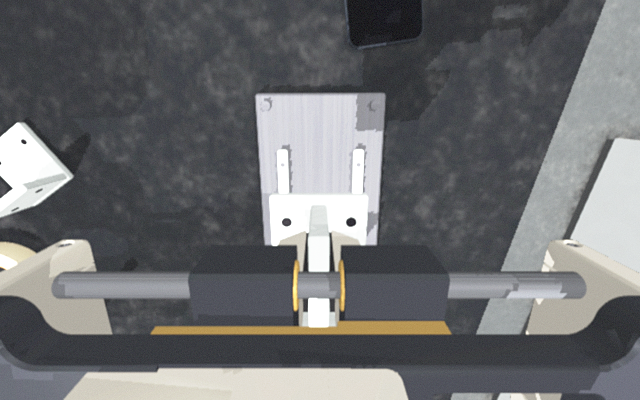

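The wrist view shows the held bracket's rear corners at (269,195) and (368,195). The fixture's rear corners are at (257,94) and (385,94), with the rails' inner rear ends at (289,150) and (352,149).

```bash
python3 - <<'E'
from h import *
ci=ci_of('w2')
a=cv2.imread('pics/w2.png'); cv2.imwrite('pics/w2c.png',cv2.resize(a[80:250,240:400],None,fx=3.5,fy=3.5,interpolation=cv2.INTER_CUBIC))
q,r=fit(ci,[(257,94,-130,-65,12),(385,94,-130,65,12),(289,150,-75,-34,20),(352,149,-75,34,20)],[524,187,.16]);print(q,r)
b,r=fit(ci,[(269,195,-35,-30,148),(368,195,-35,30,148)],[495,181,.16]);print(b,r)
E
```

```text
[5.23765090e+02 1.89348100e+02 1.62675642e-01] [2.2 0.6 1.7 0.7 1.8 0.4 2.3 1.4]
[4.93492762e+02 1.82161891e+02 1.62161224e-01] [0. 0. 0. 0.]
```

View pics/w2c.png

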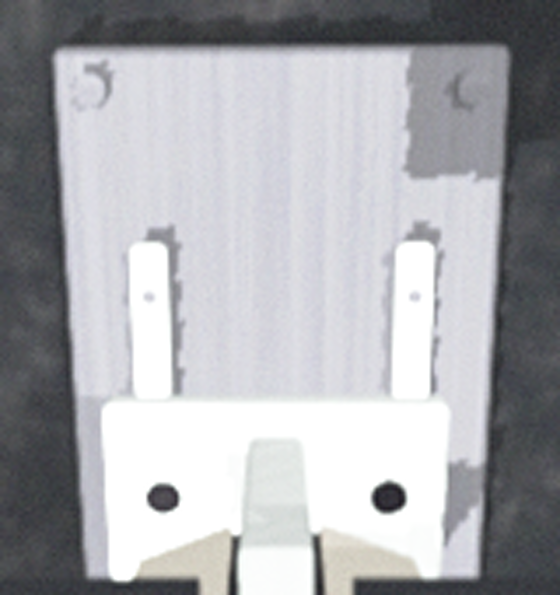

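```bash
python3 -m creep '0.002 0.001 -0.02 0 0 0 0;0 0 -0.03 0 0 0 0;0 0 -0.03 0 0 0 0;0 0 -0.02 0 0 0 0;0 0 -0.01 0 0 0 0;0 0 -0.003 0 0 0 0;0 0 0 0 0 0 0;0 0 0 0 0 0 0'
python3 - <<'E'
from h import *
o=readout.get_obs();print(o['tool_pos'],o['tcp_rot'],o['contact_force'])
im,ci=snap('wrist','w3'); a=im[:,:,::-1]
cv2.imwrite('pics/w3c.png',cv2.resize(a[60:260,220:420],None,fx=3,fy=3,interpolation=cv2.INTER_CUBIC))
E
```

```text
time: 7.12
tool_pos: [489.8, 182.2, 113.4]
tcp_rot: [3.141, 0.002, -2.98]
contact_force: [0.6, 0.3, -2.0]
grip_width: 9.7
finger_force: 30.0
[489.84427321 182.20562449 113.35348557] [ 3.14142225e+00  2.00717279e-03 -2.98005821e+00] [ 0.63789243  0.31026372 -2.04736483]
```

View pics/w3c.png

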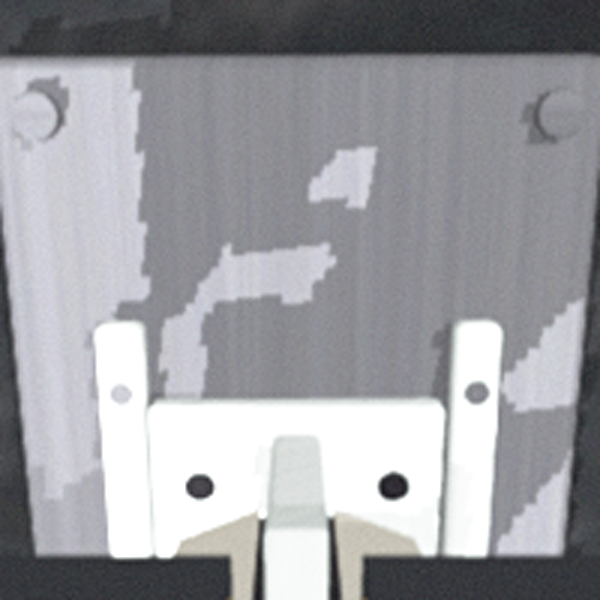

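The crop shows the bracket's rear edge spanning 149–444, centred about 0.6 mm left of the middle of the rails (147–452). I'll shift slightly to +y and lower it.

```bash
python3 -m creep '0 0.001 -0.005 0 0 0 0;0 0 -0.005 0 0 0 0;0 0 -0.003 0 0 0 0;0 0 -0.001 0 0 0 0;0 0 -0.001 0 0 0 0;0 0 -0.001 0 0 0 0;0 0 0 0 0 0 0'
```

```text
time: 7.75
tool_pos: [488.8, 183.5, 97.2]
tcp_rot: [3.142, -0.0, -2.979]
contact_force: [-4.3, -0.5, 7.3]
grip_width: 9.9
finger_force: 30.0
```

```bash
python3 -m creep '0 0 0.0005 0 0 0 0;0 0 0 0 0 0 0;0 0 0 0 0 0 0'
python3 - <<'E'
from h import *
a,ci=snap('top','t2'); b,c2=snap('side','s2')
u,v=map(int,proj(ci,[540,190,50]));u2,v2=map(int,proj(c2,[560,190,50]));print(u,v,u2,v2)
cv2.imwrite('pics/c3.png',np.hstack([cv2.resize(x[v-40:v+40,u-40:u+40][:,:,::-1],(400,400),interpolation=cv2.INTER_CUBIC) for x,u,v in((a,u,v-20),(b,u2,v2))]))
E
```

```text
time: 8.0
tool_pos: [489.1, 183.5, 97.2]
tcp_rot: [3.141, 0.001, -2.979]
contact_force: [-2.3, 0.9, 5.9]
grip_width: 10.2
finger_force: 30.0
214 203 270 168
```

View pics/c3.png

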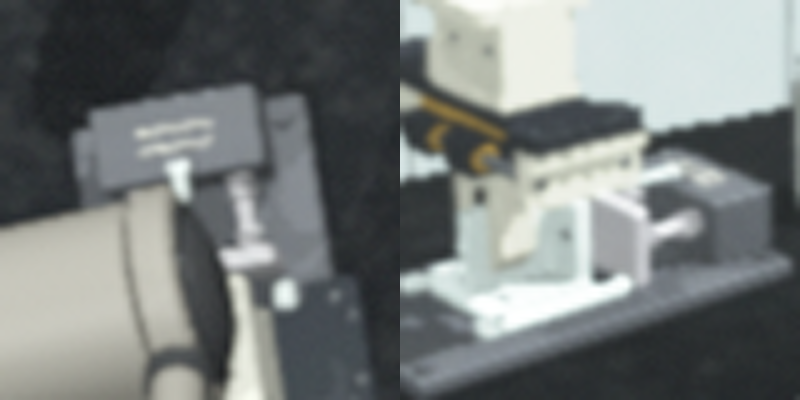

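The side view shows the bracket flat between the rails with the flange just short of the fence. The top view shows the pointer at rest, short of the first line. Now I slide it forward along (0.987, 0.16).

```bash
python3 -m creep '0.003 0.0005 0 0 0 0 0;0.003 0.0005 0 0 0 0 0;0.003 0.0005 0 0 0 0 0;0.003 0.0005 0 0 0 0 0;0.003 0.0005 0 0 0 0 0;0.003 0.0005 0 0 0 0 0;0 0 0 0 0 0 0'
python3 -m creep '0.002 0.0003 0 0 0 0 0;0.002 0.0003 0 0 0 0 0;0.002 0.0003 0 0 0 0 0;0.002 0.0003 0 0 0 0 0;0 0 0 0 0 0 0;0 0 0 0 0 0 0'
python3 -m creep '0.002 0.0003 0 0 0 0 0;0.002 0.0003 0 0 0 0 0;0.002 0.0003 0 0 0 0 0;0 0 0 0 0 0 0;0 0 0 0 0 0 0'
```

```text
time: 8.68
tool_pos: [507.2, 186.5, 97.2]
tcp_rot: [3.141, 0.0, -2.979]
contact_force: [-2.6, -0.7, 5.1]
grip_width: 9.9
finger_force: 30.0
time: 9.18
tool_pos: [514.2, 187.6, 97.2]
tcp_rot: [3.142, -0.002, -2.979]
contact_force: [-4.9, -1.1, 9.7]
grip_width: 9.7
finger_force: 30.0
time: 9.6
tool_pos: [519.3, 188.4, 97.3]
tcp_rot: [-3.142, -0.004, -2.979]
contact_force: [-10.0, -1.9, 12.2]
grip_width: 9.7
finger_force: 30.0
```

```bash
python3 -m creep '0.002 0.0003 0 0 0 0 0;0.002 0.0003 0 0 0 0 0;0.002 0.0003 0 0 0 0 0;0.001 0.0002 0 0 0 0 0;0 0 0 0 0 0 0;0 0 0 0 0 0 0;0 0 0 0 0 0 0'
python3 - <<'E'
from h import *
a,ci=snap('top','t3'); b,c2=snap('side','s3')
cv2.imwrite('pics/c4.png',np.hstack([cv2.resize(x[:,:,::-1],(400,400),interpolation=cv2.INTER_CUBIC) for x in(a[155:205,185:235],b[128:208,230:310])]))
# predicted pixels of tip (centre line) at z 58.5 for fence travel, with fixture from top fit; and lines at z 52
q=np.array([524.2,187.1]);d=np.array([np.cos(.161),np.sin(.161)])
for X,Z in((92,58.5),(107,58.5),(102,52),(112,52)):
    p=q+d*X; u,v=proj(ci,[*p,Z]); print(X,(u-185)*8,(v-155)*8)
o=readout.get_obs();print(o['tool_pos'],o['tcp_rot'],o['contact_force'])
E
```

```text
time: 10.18
tool_pos: [524.6, 189.3, 97.1]
tcp_rot: [-3.141, -0.008, -2.979]
contact_force: [-15.0, -2.2, 16.8]
grip_width: 10.0
finger_force: 30.0
92 197.14312839796662 160.095925639057
107 190.7038289786833 116.80031348723469
102 197.26771471413645 135.09650689116597
112 192.99960090548166 106.42530823454149
[524.5626108  189.32381295  97.1230471 ] [-3.14145398 -0.00801147 -2.97866977] [-15.08718037  -1.95557596  16.95843375]
```

View pics/c4.png

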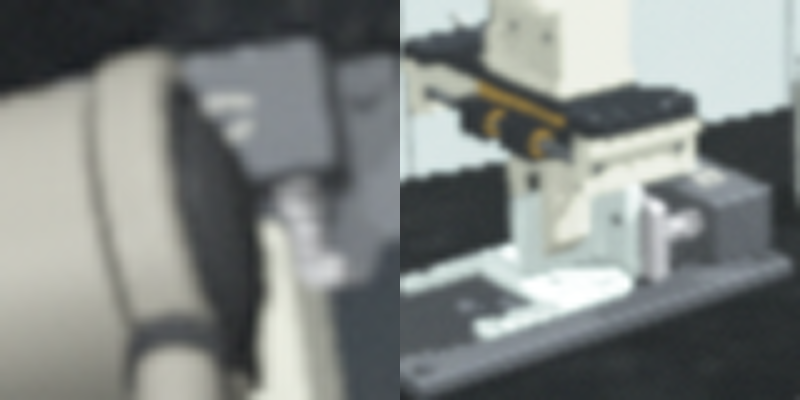

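The flange is flat on the fence. The pointer is hidden from above, but three estimates agree that the fence has moved about 13–14 mm:
- **Path travelled:** 36 mm minus the 22 mm gap gives 14 mm.
- **Force:** 15.2 N minus about 6.6 N of friction gives about 14 mm.
- **Fence end in the top view:** moved about 4.9 px, or 13 mm.

I'll add half a millimetre, hold, and check it is steady.

```bash
python3 -m creep '0.0006 0.0001 0 0 0 0 0;0 0 0 0 0 0 0;0 0 0 0 0 0 0;0 0 0 0 0 0 0;0 0 0 0 0 0 0;0 0 0 0 0 0 0;0 0 0 0 0 0 0;0 0 0 0 0 0 0'
python3 - <<'E'
from h import *
a,c2=snap('side','s4')
b0=cv2.imread('pics/s2.png')
# pointer tip / lines seen from the side: enlarge before and after
cv2.imwrite('pics/c5.png',np.hstack([cv2.resize(x[150:182,268:310],(400,300),interpolation=cv2.INTER_CUBIC) for x in(b0,a[:,:,::-1])]))
q=np.array([524.2,187.1]);d=np.array([np.cos(.161),np.sin(.161)])
for X,Z in((92,58.5),(107,58.5),(102,52),(112,52)):
    u,v=proj(c2,[*(q+d*X),Z]); print(X,(u-268)*9.52,(v-150)*9.4)
o=readout.get_obs();print(o['tool_pos'],o['contact_force'])
E
```

```text
time: 10.95
tool_pos: [524.7, 189.4, 97.2]
tcp_rot: [-3.141, -0.009, -2.979]
contact_force: [-18.1, -2.8, 18.5]
grip_width: 10.1
finger_force: 30.0
92 160.37321755573964 107.9359518971746
107 197.9465331572878 97.50908739463404
102 185.7411273472156 120.06757933519982
112 210.54853463860974 113.0898020274162
[524.7088077  189.34836834  97.14728833] [-18.49311948  -3.57686293  18.27467268]
```

View pics/c5.png

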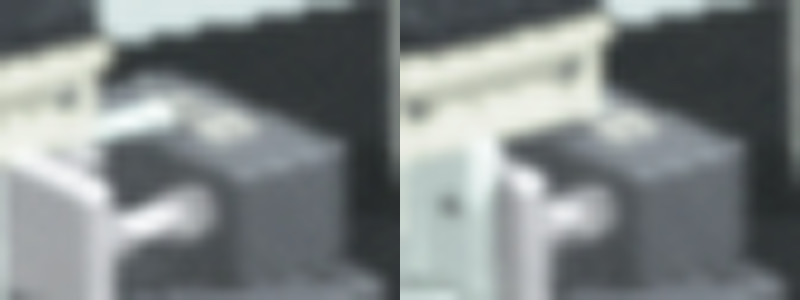

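The fence's top corner moved from (108,195) to (145,185) in the enlarged side view. That is 37 px, against 37.6 px predicted for 15 mm of travel. One last steadiness check.

```bash
python3 -m creep '0 0 0 0 0 0 0;0 0 0 0 0 0 0;0 0 0 0 0 0 0;0 0 0 0 0 0 0;0 0 0 0 0 0 0;0 0 0 0 0 0 0;0 0 0 0 0 0 0;0 0 0 0 0 0 0'
```

```text
time: 11.67
tool_pos: [524.7, 189.4, 97.2]
tcp_rot: [-3.141, -0.009, -2.979]
contact_force: [-18.2, -3.1, 18.5]
grip_width: 9.7
finger_force: 30.0
```

Position and force are steady.

```bash
python3 -c "
from plant import order
print(order.close_job())"
```

```text
the job is handed in; nothing more can be done
None
```

I handed the job in with the ribbed bracket still gripped, flat between the rails and pressing the fence back about 14–15 mm (about 9 N). That travel comes from path, force and image measurements; I could not see the pointer itself, and no verdict was returned.

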